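# Feed a nameplate under the trimmer guard with the push stick

### The arm

A 6-joint arm with a two-finger parallel gripper is mounted at the origin on the work surface. World frame = base frame: x ahead of the robot, y to its left, z up, the work surface at z = 0. Lengths are in m, angles in rad, forces in N, time in s.
With the tool pointing down it reaches from about 0.375 to 0.9 m from the base axis. Payload 3.1 kg.
Tool frame: the origin (TCP) lies on the centre line of the jaws, within the pads' length; the fingertips stand robot.tip_reach ahead of it and the grasp point (between the pads) lies 8 mm behind it (robot.tip_reach is the distance from the TCP to the fingertips, in m); z points along the fingers, y is the line along which they close (so a half turn about z gives the same grasp; the last joint's range is limited). The gripper opens to 87 mm and grips with 3 to 60 N. Pads are 19 mm wide; open, the fingers measure 117 mm over their backs; the gripper's body (75 mm by 190 mm) begins 51 mm behind the grasp point.
Start: joints at [1.163, 0.527, 1.433, -0, 1.181, -0.178], TCP at [0.142, 0.609, 0.234] pointing down, gripper open.
Joint ranges: [-3.08, 3.08], [-0.75, 2.2], [0.22, 2.44], [-1.43, 4.57], [0, 2.65], [-2.85, 2.85]. Speed limits (rad/s): [2.79, 2.79, 3.14, 3.14, 3.14, 3.14].

### API

Orientations are given as a unit quaternion [x, y, z, w].
In Python, from rig import robot gives the robot as it stands.
- The arm moves only by the tool jog_arm, never from a script. Its argument "motion" is one flat list of numbers, 7 for each row, row after row: the shift along the tool's x, y, z scaled (see below), then the turn, a rotation vector about the tool's x, y, z scaled (see below), then the gripper's target within -1 to 1 (shut at 1, half-way at 0, fully open at -1). In form: [x, y, z, rx, ry, rz, hand, x, y, z, rx, ry, rz, hand, ...]. A call has 1 to 12 rows; each row shifts and turns the commanded pose from where the row before left it, along the tool's axes as they then stand; what a row does not reach is not made up. The controller multiplies each number of a shift by 4 cm and each number of a turn by 4 degrees. A row lasts 1/8 s, in which the tool goes at most 62.5 mm and 10.7 degrees, less where a joint would pass 70% of its speed; a pose out of reach is approached as far as the arm can. A call with a number of a shift or a turn outside -1 to 1 is refused whole. A call with a gripper value outside its range is refused whole. The fingers move at their own pace and stop on an object; "grip_force" is the grip in N (left out, the last holds). Time passes only in rows, so rows that do not move let the fingers close. It gives the time, the measured TCP pose, the force, the opening and the grip force at its end, in the units of the state.
- robot.get_obs(): the state, without advancing time (a new reading comes with each control period).
- robot.camera(name): name is "scene" or "top"; returns the picture (384x512x3 uint8, blue, green, red); there is no depth.
- robot.calibration(name): a dict with "fx", "fy", "cx", "cy" (pixels), "R" (3x3) and "t" (3): a world point X has camera coordinates R X + t. Camera axes: x right, y down, z forward; pixel columns grow to the right and rows downward; lengths in m; the calibration is good to about 2 mm. A picture is of the moment at which its call begins. calibration takes no time and is no camera call.
- robot.hand_in(): hands the job in; it is judged then, once.
The state is a dict: "time": time; "q": joint angles; "joint_velocities": joint speeds; "joint_torque": joint torques, N m; "position": TCP position; "tool_rot": TCP orientation; "ft_force": force on the tool from outside, world axes, zero at the start; "moment": the same for the moment, N m; "grip_width": finger opening in m; "grip_force": force on a finger pad.
Only numpy, scipy, OpenCV 4.12 (cv2) and the standard library are available. Lean on these libraries where they do the work, as an engineer would, in place of code of your own. Each camera call takes 0.05 s, during which the arm holds its last target. There are 200 camera calls.

### The job

Take the orange push stick by its handle and use its nose, never the gripper itself, to slide the brass-faced nameplate along the trimmer bed, right through under the low guard, until it comes up against the steel stop pad of the blue back gauge. Press it home firmly for a moment, but gently, never straining the gauge (well under 12 N); then stand the stick back upright on its black mat, leaving the plate touching the pad and the other things on the desk undisturbed.

Things in the scene. Friction and masses are not known exactly. Their poses are not given: they have to be found in the camera images.
- trimmer: Grey bench-top plate trimmer, fixed. Origin on the desk, exactly below the middle of the guard; x is the feed direction (horizontal), y across the bed, z up. Flat bed 110 wide (y), from x = -185 to +175, its top 20 above the origin.
- guard (a point): Middle of the underside of the clear, yellow-edged guard plate that bridges the whole bed from trimmer x = -15 to +15: underside 26 above the bed, top 32 above the bed. Axes as the trimmer's.
- mouth (a point): Bed-level centre of the flared mouth's open end, trimmer x = -68, where it is about 95 wide. It narrows to a straight channel 64 wide between two aluminium fences 12 high, from trimmer x = -40 to +145. Pushing the plate into it squares the plate up.
- shoe_cap (a point): Top of the red cap of the sprung hold-down shoe (its height rests 66.5 above the bed), inside the guard at trimmer x = 0. Its round rubber bar, 24 diameter, lies across the bed, lowest line 16.5 above it. The plate lifts it 1.5 against 3 to 4 N: felt as a bump and drag of some N, up to about 10, that comes before the gauge does. It drops again behind the plate.
- blank: Desk nameplate, dark walnut block with a brass face, loose, 80 (x) by 60 (y) by 18 (z), about 0.13 kg. Origin at the centre of its underside, x along the feed. It starts flat on the infeed end of the bed, up to 6 degrees askew and a few mm off-centre. Its rear face (its own x = -40) is the one to push.
- gauge: Blue gauge block, 56 wide, 12 thick, 22 tall, black knob, clamped 138 to 158 beyond the guard's middle. Origin at bed level, middle of its front face; axes as the trimmer's. A steel stop pad (36 by 14) on a rod stands out 4 to 32 before that face, set anew each time and not measured: feel for it. It gives 2.5 at under 0.5 N, then is solid. Press the plate on it with 5 to 9 N; 12 N strains it.
- stick: Push stick, loose, 0.16 kg. Origin at its underside below the middle of the handle; x to the nose, z up. Orange sole 28 wide, 10 high, from x = -35 to the flat nose at +120. Red upright handle 20 thick (x), 30 wide (y), centred on the origin, 10 to 85 above the underside. Starts standing on its mat, nose roughly along the feed. Its underside must ride 1 to 5 above the bed to clear the shoe.
- mat: Black rubber mat, fixed, 185 by 50, 3 thick, the stick's place. Origin on the desk, below where the stick's handle belongs; x points where the nose belongs (the mat runs from x = -50 to +135). The stick is back when it stands upright on it with its origin within 30 of the mat's origin and in line within 15 degrees.
- tumbler: White cup, 72 diameter, 110 tall; origin at the centre of its underside. Leave alone.
- stapler: Blue and black stapler, 130 by 34, 56 tall; origin under its centre. Leave alone.
- penpot: Dark pen pot with pens, 64 diameter, 155 tall with pens; origin under its centre. Leave alone.
- done_plates: Two stacked finished brass-faced nameplates, 83 by 62, 36 tall; origin under the lower plate. Leave alone.
Things that resemble listed ones, but are neither listed nor needed, are in the scene too. Leave any turquoise look-alike of the stick alone.

How it is judged:
On the way, in this order (a step that is already met when the one before it is completed fails the run):
1. the plate is pushed in under the guard by the stick (x of blank in the frame of trimmer above 0 m and contact force between stick and blank above 0.3 N), for 0.05 s.
2. the plate is pressed firmly (over 4 N) against the gauge's stop pad with the stick for 0.3 s (contact force between blank and gauge above 4 N and contact force between stick and blank above 2 N), for 0.3 s.
At the end, for the whole second after the job is handed in: The plate lies flat and square on the bed beyond the guard, still touching the gauge's stop pad (which follows it up to 2.5 mm); the stick stands upright and at rest on its mat, released, within 30 mm of its place and 15 degrees of its line (contact force between blank and gauge above 0.05 N and z of blank in the frame of trimmer below 0.022 m and angle between the x axis of blank and the x axis of trimmer, either way round below 0.05 rad and x of blank in the frame of trimmer above 0.058 m and linear speed of each of blank, stick below 0.01 m/s and horizontal distance between stick and mat below 0.03 m and angle between the x axis of stick and the x axis of mat, either way round below 0.26 rad and z of stick in the frame of mat below 0.006 m and angle between stick's own z axis and vertical below 0.1 rad).
It fails at once if the gripper or arm touches the plate (contact force between any of the fingers, the arm and blank above 0.5 N).
It fails at once if the plate strains the gauge with over 12 N (contact force between blank and gauge above 12 N).
It fails at once if a bystander is moved more than 15 mm (distance of any of tumbler, stapler, penpot, done_plates from where it was at the start of the episode above 0.015 m).
It also fails if it takes over 72 s, if anything falls off the work surface, if the arm or the gripper's body presses on something with over 40 N, if the wrist force passes 120 N, or if a joint passes its speed limit or range.

## Working session

There is one attempt and no reset: what is moved stays moved. The work goes in short steps, Python scripts to look and compute and a tool call to move; the robot and the scene stay as the last step left them, time stands still between calls to the robot, and variables do not carry over. Pictures are saved under pics/ and viewed, at most 10 in all, crops included, and the job is handed in when it is done.

Besides the shell and the picture viewer there is one more tool, called after "Emit:" by a JSON object that holds its "fn" and its "kwargs". jog_arm: Moves the arm, as the interface text tells. Shifts and turns lie within -1 to 1; 1 stands for 4 cm of shift or 4 degrees of turn. Its arguments: {"type":"object","properties":{"motion":{"type":"array","items":{"type":"number"}},"grip_force":{"type":"number"}},"required":["motion"]}

```bash
mkdir -p pics; ls; python3 - <<'E'
from rig import robot
import cv2
for n in("scene","top"):
    cv2.imwrite(f"pics/{n}0.png",robot.camera(n)); c=robot.calibration(n); print(n,c)
o=robot.get_obs(); print(o, robot.tip_reach)
E
```

```text
pics
scene {'fx': 356.29729654797023, 'fy': 356.29729654797023, 'cx': 258.33313177109284, 'cy': 190.2311103381035, 'R': array([[ 0.77193128,  0.63563727, -0.00934655],
       [ 0.43301546, -0.53651375, -0.72432769],
       [-0.46542423,  0.555084  , -0.68939251]]), 't': array([-0.41363588, -0.16801722,  1.2672862 ])}
top {'fx': 439.62342114581475, 'fy': 439.62342114581475, 'cx': 256.201645561345, 'cy': 192.47453445864596, 'R': array([[ 0.01358128, -0.99986832,  0.00888152],
       [-0.9982076 , -0.01407541, -0.05816763],
       [ 0.05828498, -0.00807561, -0.99826732]]), 't': array([-0.00512036,  0.52156786,  1.05611382])}
{'time': 0.1, 'q': array([ 1.16352078e+00,  5.28356127e-01,  1.43376206e+00, -1.82131372e-05,
        1.18141001e+00, -1.78490802e-01]), 'joint_velocities': array([-0.00048612, -0.00061845, -0.00202091,  0.00022784,  0.00024254,
       -0.00013512]), 'joint_torque': array([-6.27533227e-04, -4.40987349e+01, -1.77149892e+01,  6.34478359e-02,
        5.33785298e-02, -5.01133684e-05]), 'position': array([0.1414614 , 0.60812872, 0.23268382]), 'tool_rot': array([ 1.14139556e-01,  9.93464255e-01, -9.28990262e-04, -2.71345949e-04]), 'ft_force': array([-1.18053083, -0.18437441, -0.40040532]), 'moment': array([-0.026405  ,  0.02435059,  0.00807853]), 'grip_force': 0.0, 'grip_width': 0.08707043041952765} 0.011
```

View pics/top0.png

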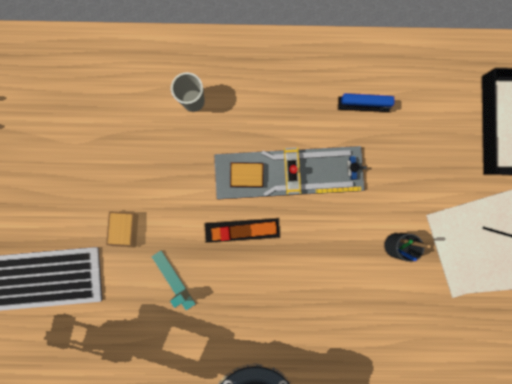

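View pics/scene0.png

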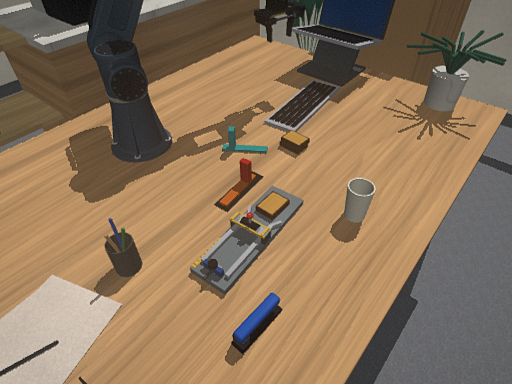

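The top view shows the trimmer at (215–365, 148–198), feeding right (world −y). The blank is at (247,175), the guard and cap at (293,170), and the gauge at (355,167). The stick is on its mat at (205–280, 220–242), with its red handle at (225,233) and its nose to the right. The turquoise decoy is at (175,280).

```bash
cat > h.py <<'E'
import cv2, numpy as np
from rig import robot
from scipy.spatial.transform import Rotation as Ro
def plane(name,uv,z):
    c=robot.calibration(name); uv=np.atleast_2d(np.asarray(uv,float))
    d=np.c_[(uv[:,0]-c['cx'])/c['fx'],(uv[:,1]-c['cy'])/c['fy'],np.ones(len(uv))]@c['R']
    C=-c['R'].T@c['t']; return C+d*((z-C[2])/d[:,2])[:,None]
def proj(name,X):
    c=robot.calibration(name); p=np.atleast_2d(X)@c['R'].T+c['t']
    return np.c_[c['fx']*p[:,0]/p[:,2]+c['cx'],c['fy']*p[:,1]/p[:,2]+c['cy']]
def mask(im,lo,hi,box):
    m=cv2.inRange(cv2.cvtColor(im,cv2.COLOR_BGR2HSV),lo,hi); k=np.zeros_like(m); x0,y0,x1,y1=box
    k[y0:y1,x0:x1]=m[y0:y1,x0:x1]; return k
def rect(name,m,z):
    "min-area rectangle in world on plane z: centre, size, angle of long side (deg)"
    c=max(cv2.findContours(m,cv2.RETR_EXTERNAL,cv2.CHAIN_APPROX_NONE)[0],key=cv2.contourArea)
    P=plane(name,c[:,0],z)[:,:2]; r=cv2.minAreaRect((P*1000).astype(np.float32))
    b=cv2.boxPoints(r); e=b[1]-b[0] if np.linalg.norm(b[1]-b[0])>np.linalg.norm(b[2]-b[1]) else b[2]-b[1]
    a=np.degrees(np.arctan2(e[1],e[0])); a=a-180 if a>0 else a
    return np.round(r[0],1),np.round(r[1],1),round(float(a),1)
E
python3 - <<'E'
from h import *
im=cv2.imread("pics/top0.png"); hs=cv2.cvtColor(im,cv2.COLOR_BGR2HSV)
for p in [(225,190),(247,175),(224,233),(214,234),(241,231),(262,229),(293,170),(208,240),(355,167),(220,158),(290,155)]: print(p,hs[p[1],p[0]])
big=cv2.resize(im[135:255,195:375],None,fx=4.4,fy=4.4,interpolation=cv2.INTER_CUBIC); cv2.imwrite("pics/top0c.png",big)
bed=mask(im,(0,0,60),(179,75,200),(205,140,375,205)); bed=cv2.morphologyEx(bed,cv2.MORPH_CLOSE,np.ones((9,9)))
print("bed",rect("top",bed,.02))
print("blank",rect("top",mask(im,(14,150,120),(28,255,255),(222,155,272,195)),.038))
print("mat",rect("top",mask(im,(0,0,0),(179,255,45),(198,212,286,248)),.003))
print("sole",rect("top",mask(im,(6,180,150),(13,255,255),(200,212,286,248)),.013))
m=mask(im,(0,180,90),(5,255,255),(200,212,286,248)); print("handle",rect("top",m,.088))
m=mask(im,(0,150,90),(5,255,255),(280,155,306,185)); print("cap",rect("top",m,.0865))
E
```

```text
(225, 190) [ 81  14 125]
(247, 175) [ 18 166 201]
(224, 233) [  1 212 186]
(214, 234) [ 12 210 198]
(241, 231) [ 12 212 118]
(262, 229) [ 12 213 199]
(293, 170) [  1 183 187]
(208, 240) [15 46 33]
(355, 167) [105  20  26]
(220, 158) [ 80  13 122]
(290, 155) [ 27  14 169]
bed (array([574.7, -79.7]), array([113.8, 366.8]), -85.6)
blank (array([564.2,  26.1]), array([52.8, 74.2]), -89.2)
mat (array([430.6,  42. ]), array([ 39.7, 163.2]), -84.8)
sole (array([434. , -14.8]), array([26.6, 61. ]), -83.2)
handle (array([423.6,  73. ]), array([29.3, 20.3]), -179.0)
cap (array([572.3, -79.5]), array([18.4, 16. ]), -179.5)
```

View pics/top0c.png

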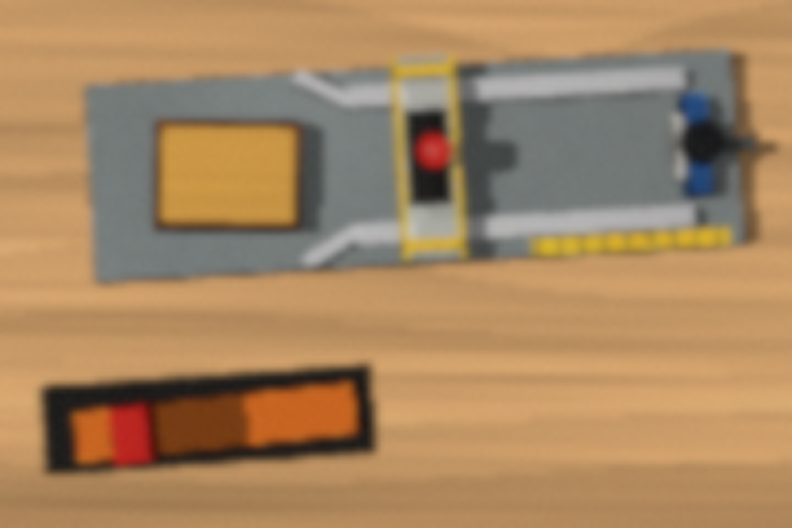

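```bash
python3 - <<'E'
from h import *
im=cv2.imread("pics/top0.png")
print("sole",rect("top",mask(im,(6,170,75),(16,255,255),(232,212,286,248)),.013))
c=np.array([(87,88),(735,52),(748,243),(98,282)])/4.4+[195,135]
P=plane("top",c,.02)*1000; print("bed corners",P.round(1)[:,:2])
for a,b in((0,1),(3,2),(0,3),(1,2)): d=P[b]-P[a]; print(np.degrees(np.arctan2(d[1],d[0])).round(1),np.linalg.norm(d).round(1))
m=np.array([(45,388),(368,368),(374,448),(48,472)])/4.4+[195,135]; P=plane("top",m,.003)*1000; print("mat",P.round(1)[:,:2],P.mean(0))
# scene cross-check: cap and handle
s=cv2.imread("pics/scene0.png")
for box,z,n in(((232,150,262,190),.088,"handle"),((240,205,262,225),.0865,"cap")):
    k=mask(s,(0,150,90),(5,255,255),box); ys,xs=np.nonzero(k); print(n,len(xs),xs.min(),xs.max(),ys.min(),ys.max(), plane("scene",[xs.mean(),ys.mean()],z-(.0375 if n=="handle" else .005)).round(4))
E
```

```text
sole (array([431.6,   6.5]), array([ 32.1, 109.2]), -83.5)
bed corners [[ 611.3  104.3]
 [ 636.8 -255.2]
 [ 530.5 -262.4]
 [ 503.9   96.2]]
-85.9 360.4
-85.8 359.6
-175.7 107.7
-176.2 106.5
mat [[445.1 126. ]
 [458.7 -54. ]
 [414.2 -57.8]
 [398.6 123.4]] [429.15217584  34.37641795   3.        ]
handle 99 240 250 158 181 [[0.4147 0.0817 0.0505]]
cap 25 247 252 213 217 [[ 0.5722 -0.0787  0.0815]]
```

Emit:
{"fn": "jog_arm", "kwargs": {"motion": [-0.82,-0.95,0,0,0,0,-1,-0.82,-0.95,0,0,0,0,-1,-0.82,-0.95,0,0,0,0,-1,-0.82,-0.95,0,0,0,0,-1,-0.82,-0.95,0,0,0,0,-1,-0.82,-0.95,0,0,0,0,-1,-0.82,-0.95,0,0,0,0,-1,-0.82,-0.95,0,0,0,0,-1,-0.82,-0.95,0,0,0,0,-1,-0.82,-0.95,0,0,0,0,-1,-0.82,-0.95,0,0,0,0,-1,-0.82,-0.95,0,0,0,0,-1], "grip_force": 40}}

```text
time: 1.6
position: [0.4221, 0.0738, 0.2335]
tool_rot: [0.114, 0.993, 0.0, -0.0]
ft_force: [0.7, -0.0, -0.5]
grip_width: 0.0868
grip_force: 0.0
```

Emit:
{"fn": "jog_arm", "kwargs": {"motion": [0,0,0.3,0,0,-0.98,-1,0,0,0.3,0,0,-0.98,-1,0,0,0.3,0,0,-0.98,-1,0,0,0.3,0,0,-0.98,-1,0,0,0.3,0,0,-0.98,-1,0,0,0,0,0,0,-1]}}

```text
time: 2.35
position: [0.4208, 0.0754, 0.1728]
tool_rot: [-0.056, 0.998, 0.0, -0.001]
ft_force: [-0.2, -0.4, 0.5]
grip_width: 0.0874
grip_force: 0.0
```

```bash
cat >> h.py <<'E'
def go(x,y,z=None,yaw=None):
    "units still to go in tool axes to world x,y,z; yaw = angle of tool y, deg"
    o=robot.get_obs(); R=Ro.from_quat(o['tool_rot']).as_matrix(); p=o['position']
    d=np.array([x,y,p[2] if z is None else z])-p; ya=np.degrees(np.arctan2(R[1,1],R[0,1]))
    print("t",o['time'],"p",p.round(4),"yaw",ya.round(2),"tilt",R[:,2].round(3),"F",o['ft_force'].round(2),"gw",round(o['grip_width'],4),"gf",round(o['grip_force'],1))
    print("units",(R.T@d/.04).round(3),"rz units",None if yaw is None else round(-(yaw-ya)/4,2))
E
python3 -c "
from h import *
go(.424,.073,.04,96.5)"
```

```text
t 2.35 p [0.4208 0.0754 0.1728] yaw 96.44 tilt [-0.003  0.    -1.   ] F [-0.16 -0.44  0.49] gw 0.0874 gf 0.0
units [-0.082 -0.069  3.319] rz units -0.01
```

Emit:
{"fn": "jog_arm", "kwargs": {"motion": [-0.08,-0.07,0.6,0,0,0,-1,0,0,0.7,0,0,0,-1,0,0,0.7,0,0,0,-1,0,0,0.7,0,0,0,-1,0,0,0.62,0,0,0,-1,0,0,0,0,0,0,-1]}}

```text
time: 3.1
position: [0.4246, 0.0729, 0.0399]
tool_rot: [-0.056, 0.998, 0.0, -0.001]
ft_force: [-0.0, 0.8, 0.8]
grip_width: 0.0871
grip_force: 0.0
```

```bash
python3 - <<'E'
from h import *
go(.424,.073,.04,96.5)
cv2.imwrite("pics/a.png",np.vstack([cv2.resize(robot.camera("scene")[130:230,190:310],None,fx=5,fy=3*5/3,interpolation=2)]))
E
```

```text
t 3.1 p [0.4246 0.0729 0.0399] yaw 96.43 tilt [-0.003  0.    -1.   ] F [-0.04  0.81  0.79] gw 0.0871 gf 0.0
units [ 0.014  0.004 -0.003] rz units -0.02
```

View pics/a.png

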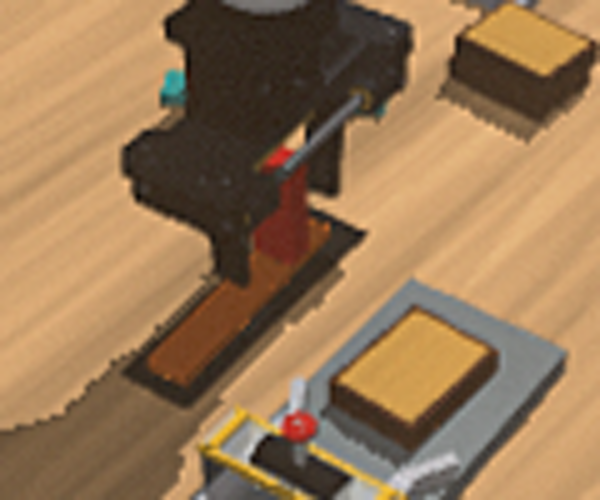

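The scene crop shows the open fingers on either side of the red handle at (280,215), in line with the sole. I'll close now and lift.

Emit:
{"fn": "jog_arm", "kwargs": {"motion": [0,0,0,0,0,0,1,0,0,0,0,0,0,1,0,0,0,0,0,0,1,0,0,0,0,0,0,1,0,0,0,0,0,0,1,0,0,0,0,0,0,1], "grip_force": 45}}

```text
time: 3.9
position: [0.4251, 0.0729, 0.0408]
tool_rot: [-0.057, 0.998, 0.0, -0.0]
ft_force: [-0.1, 0.8, -0.4]
grip_width: 0.0351
grip_force: 0.0
```

```bash
python3 -c "
from h import *
go(.424,.073,.04,96.5)"
```

```text
t 3.9 p [0.4251 0.0729 0.0408] yaw 96.49 tilt [-0.  0. -1.] F [-0.15  0.76 -0.35] gw 0.0351 gf 0.0
units [0.028 0.006 0.019] rz units -0.0
```

Emit:
{"fn": "jog_arm", "kwargs": {"motion": [0,0,0,0,0,0,1,0,0,0,0,0,0,1,0,0,0,0,0,0,1,0,0,0,0,0,0,1]}}

```text
time: 4.4
position: [0.4251, 0.0729, 0.0407]
tool_rot: [-0.057, 0.998, 0.0, -0.0]
ft_force: [0.0, 1.4, -0.5]
grip_width: 0.0196
grip_force: 45.0
```

Emit:
{"fn": "jog_arm", "kwargs": {"motion": [0,0,-0.3,0,0,0,1,0,0,-0.6,0,0,0,1,0,0,-0.8,0,0,0,1,0,0,-0.8,0,0,0,1,0,0,0,0,0,0,1]}}

```text
time: 5.03
position: [0.4266, 0.0728, 0.1431]
tool_rot: [-0.057, 0.998, -0.0, 0.003]
ft_force: [-0.3, 0.4, -2.4]
grip_width: 0.0195
grip_force: 45.0
```

```bash
python3 -c "
from h import *
go(.5513,.1993,.0607,94.1)"
```

```text
t 5.025 p [0.4266 0.0728 0.1431] yaw 96.5 tilt [ 0.006 -0.001 -1.   ] F [-0.27  0.42 -2.41] gw 0.0195 gf 45.0
units [-3.443  2.792  2.076] rz units 0.6
```

Emit:
{"fn": "jog_arm", "kwargs": {"motion": [-0.4,0.35,0,0,0,0.1,1,-0.6,0.5,0,0,0,0.1,1,-0.6,0.5,0,0,0,0.1,1,-0.6,0.5,0,0,0,0.1,1,-0.6,0.5,0,0,0,0.1,1,-0.64,0.44,0,0,0,0.1,1,0,0,0.6,0,0,0,1,0,0,0.6,0,0,0,1,0,0,0,0,0,0,1]}}

```text
time: 6.15
position: [0.5488, 0.1965, 0.0898]
tool_rot: [-0.036, 0.999, -0.0, -0.004]
ft_force: [-0.5, -0.4, -2.2]
grip_width: 0.0198
grip_force: 45.0
```

```bash
python3 - <<'E'
from h import *
go(.5513,.1993,.0607,94.1)
im=robot.camera("top"); cv2.imwrite("pics/b.png",cv2.resize(im[100:230,110:310],None,fx=4,fy=4,interpolation=2))
s=robot.camera("scene"); cv2.imwrite("pics/bs.png",cv2.resize(s[130:260,200:350],None,fx=4,fy=4,interpolation=2))
E
```

```text
t 6.15 p [0.5488 0.1965 0.0898] yaw 94.09 tilt [-0.007 -0.001 -1.   ] F [-0.53 -0.37 -2.25] gw 0.0198 gf 45.0
units [-0.073  0.065  0.726] rz units -0.0
```

View pics/b.png

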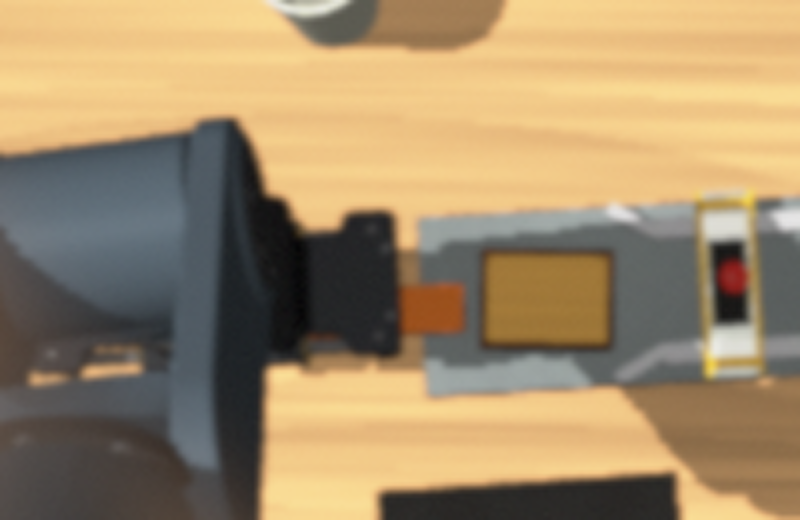

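View pics/bs.png

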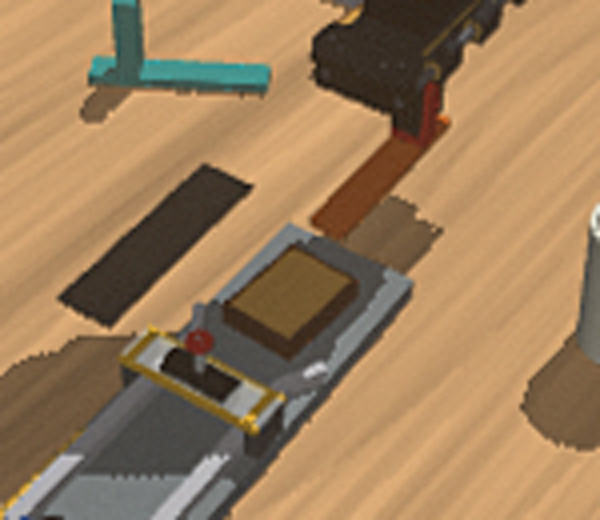

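The top crop shows the nose edge at (463,284–332), with the blank's rear edge at (482,250–347). The scene crop shows the stick level in the grip, above the bed end.

```bash
python3 - <<'E'
from h import *
N=plane("top",np.array([463,308])/4+[110,100],.0621)[0]
o=robot.get_obs(); p=o['position']; u=np.array([np.cos(np.radians(-85.9)),np.sin(np.radians(-85.9))]); v=np.array([-u[1],u[0]])
T=np.array([.5715,-.082])
for n,q in(("nose",N),("tcp",p),("rear",plane("top",np.array([483,298])/4+[110,100],.038)[0]),("cen",plane("top",np.array([547,299])/4+[110,100],.038)[0])): d=q[:2]-T; print(n,q[:2].round(4),"trimmer",(d@u).round(4),(d@v).round(4))
E
```

```text
nose [0.554 0.074] trimmer -0.1569 -0.0063
tcp [0.551  0.1968] trimmer -0.2796 -0.0005
rear [0.5624 0.0637] trimmer -0.146 0.0014
cen [0.5624 0.0254] trimmer -0.1078 -0.0014
```

Emit:
{"fn": "jog_arm", "kwargs": {"motion": [-0.05,0,0.3,0,0,-0.38,1,0,0,0.3,0,0,0,1,0,0,0.1,0,0,0,1,0,0,0,0,0,0,1,0,0,0,0,0,0,1]}}

```text
time: 6.88
position: [0.5537, 0.1972, 0.0649]
tool_rot: [-0.049, 0.999, 0.0, 0.0]
ft_force: [-0.3, 0.0, -1.3]
grip_width: 0.02
grip_force: 45.0
```

```bash
python3 - <<'E'
from h import *
go(.5513,.1993,.0607,95.6)
im=robot.camera("top"); cv2.imwrite("pics/c.png",im)
print("sole",rect("top",mask(im,(6,170,75),(16,255,255),(200,160,232,195)),.033))
s=robot.camera("scene"); cv2.imwrite("pics/cs.png",cv2.resize(np.vstack([s[130:205,240:340],im[140:215,195:295]]),None,fx=4,fy=4,interpolation=2))
E
```

```text
t 6.875 p [0.5537 0.1972 0.0649] yaw 95.61 tilt [ 0.  0. -1.] F [-0.27  0.04 -1.29] gw 0.02 gf 45.0
units [0.054 0.059 0.106] rz units 0.0
sole (array([562.1,  95. ]), array([25. , 34.2]), -84.4)
```

View pics/cs.png

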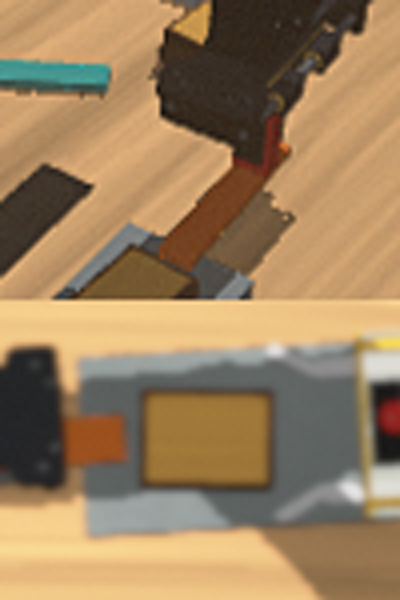

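Emit:
{"fn": "jog_arm", "kwargs": {"motion": [0,0,0.1,0,0,0.35,1,0,0,0,0,0,0,1,0,-0.1,0,0,0,0,1,0,-0.2,0,0,0,0,1,0,-0.2,0,0,0,0,1,0,-0.1,0,0,0,0,1,0,0,0,0,0,0,1,0,0,0,0,0,0,1]}}

```text
time: 7.98
position: [0.5553, 0.1731, 0.0608]
tool_rot: [-0.037, 0.999, -0.0, 0.0]
ft_force: [0.3, -0.0, -0.9]
grip_width: 0.0194
grip_force: 45.0
```

```bash
cat >> h.py <<'E'
U=np.array([np.cos(np.radians(-85.9)),np.sin(np.radians(-85.9))]); V=np.array([-U[1],U[0]]); T=np.array([.5715,-.082])
def st():
    go(.55,.2,.0607,94.1); o=robot.get_obs(); d=o['position'][:2]-T
    print("stick x %.4f y %.4f nose %.4f Ffeed %.2f Flat %.2f"%(d@U,d@V,d@U+.12,o['ft_force'][:2]@U,o['ft_force'][:2]@V))
E
python3 - <<'E'
from h import *
st()
im=robot.camera("top")
print("blank",rect("top",mask(im,(14,130,80),(28,255,255),(222,155,280,195)),.038))
print("sole",rect("top",mask(im,(6,170,75),(13,255,255),(200,160,250,195)),.033))
E
```

```text
t 7.975 p [0.5553 0.1731 0.0608] yaw 94.21 tilt [ 0. -0. -1.] F [ 0.26 -0.01 -0.89] gw 0.0194 gf 45.0
units [0.084 0.68  0.002] rz units 0.03
stick x -0.2556 y 0.0021 nose -0.1356 Ffeed 0.03 Flat 0.26
blank (array([567.2,  11.3]), array([55.9, 75.8]), -86.0)
sole (array([561.7,  68.1]), array([24.1, 33.6]), -89.2)
```

Emit:
{"fn": "jog_arm", "kwargs": {"motion": [0.01,-0.2,0,0,0,0,1,0.01,-0.25,0,0,0,0,1,0.01,-0.25,0,0,0,0,1,0,-0.2,0,0,0,0,1,0,0,0,0,0,0,1]}}

```text
time: 8.65
position: [0.5569, 0.1362, 0.0608]
tool_rot: [-0.036, 0.999, -0.0, -0.0]
ft_force: [0.6, 0.7, -1.7]
grip_width: 0.0198
grip_force: 45.0
```

```bash
python3 -c "
from h import *
st()"
```

```text
t 8.65 p [0.5569 0.1362 0.0608] yaw 94.14 tilt [-0. -0. -1.] F [ 0.6   0.73 -1.68] gw 0.0198 gf 45.0
units [5.600e-02 1.604e+00 1.000e-03] rz units 0.01
stick x -0.2187 y 0.0010 nose -0.0987 Ffeed -0.68 Flat 0.65
```

Emit:
{"fn": "jog_arm", "kwargs": {"motion": [0,-0.08,0,0,0,0,1,0,-0.08,0,0,0,0,1,0,-0.08,0,0,0,0,1,0,-0.08,0,0,0,0,1]}}

```text
time: 9.15
position: [0.5576, 0.1251, 0.0609]
tool_rot: [-0.036, 0.999, 0.001, 0.0]
ft_force: [-1.0, 9.8, 2.9]
grip_width: 0.0199
grip_force: 45.0
```

Emit:
{"fn": "jog_arm", "kwargs": {"motion": [0,-0.1,0,0,0,0,1,0,-0.1,0,0,0,0,1,0,-0.1,0,0,0,0,1,0,-0.1,0,0,0,0,1]}}

```text
time: 9.65
position: [0.5587, 0.1101, 0.0611]
tool_rot: [-0.036, 0.999, 0.001, 0.0]
ft_force: [-0.3, 7.0, 1.2]
grip_width: 0.0194
grip_force: 45.0
```

```bash
python3 -c "
from h import *
st()"
```

```text
t 9.65 p [0.5587 0.1101 0.0611] yaw 94.16 tilt [ 0.     0.003 -1.   ] F [-0.27  7.02  1.19] gw 0.0194 gf 45.0
units [0.054 2.256 0.016] rz units 0.01
stick x -0.1926 y 0.0009 nose -0.0726 Ffeed -7.03 Flat 0.24
```

Emit:
{"fn": "jog_arm", "kwargs": {"motion": [0,-0.15,0,0,0,0,1,0,-0.25,0,0,0,0,1,0,-0.25,0,0,0,0,1,0,-0.25,0,0,0,0,1,0,-0.25,0,0,0,0,1,0,-0.2,0,0,0,0,1,0,-0.15,0,0,0,0,1]}}

```text
time: 10.52
position: [0.5628, 0.0502, 0.0611]
tool_rot: [-0.036, 0.999, 0.001, -0.0]
ft_force: [-0.3, 8.7, 1.7]
grip_width: 0.0196
grip_force: 45.0
```

```bash
python3 - <<'E'
from h import *
st()
im=robot.camera("top")
print("blank",rect("top",mask(im,(14,130,60),(28,255,255),(296,150,352,192)),.038))
cv2.imwrite("pics/d.png",cv2.resize(im[120:220,200:380],None,fx=4.4,fy=4.4,interpolation=2))
E
```

```text
t 10.525 p [0.5628 0.0502 0.0611] yaw 94.14 tilt [-0.001  0.003 -1.   ] F [-0.25  8.72  1.71] gw 0.0196 gf 45.0
units [0.048 3.759 0.02 ] rz units 0.01
stick x -0.1325 y 0.0008 nose -0.0125 Ffeed -8.71 Flat 0.37
blank (array([ 574.8, -121.1]), array([55.3, 52.9]), -179.2)
```

View pics/d.png

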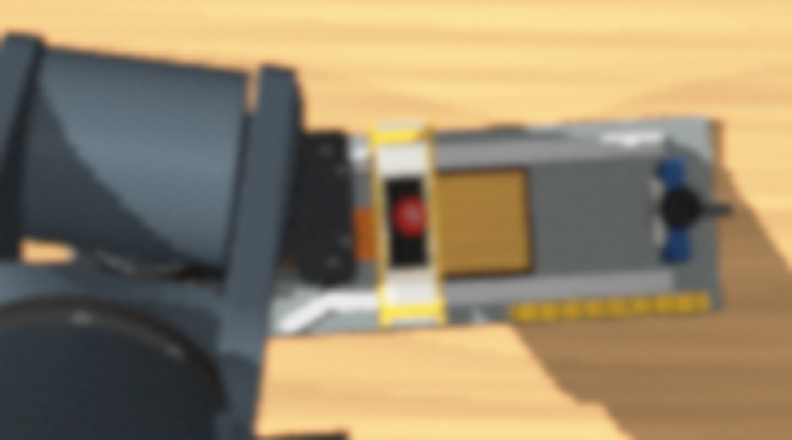

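The plate is through the guard and square, with its front edge at crop x=531. The pad face is at x≈652, so about 63 mm remain. I'll move it 32 mm and recheck.

Emit:
{"fn": "jog_arm", "kwargs": {"motion": [0,-0.1,0,0,0,0,1,0,-0.2,0,0,0,0,1,0,-0.2,0,0,0,0,1,0,-0.2,0,0,0,0,1,0,-0.1,0,0,0,0,1,0,0,0,0,0,0,1]}}

```text
time: 11.32
position: [0.5657, 0.016, 0.0607]
tool_rot: [-0.036, 0.999, -0.0, 0.0]
ft_force: [0.0, -0.0, -1.0]
grip_width: 0.0202
grip_force: 45.0
```

```bash
python3 - <<'E'
from h import *
st()
im=robot.camera("top")
print("blank",rect("top",mask(im,(14,130,60),(28,255,255),(300,150,352,192)),.038))
b=im[120:220,200:380]; print("pad px row", [tuple(map(int,im[168,c])) for c in range(338,354)])
print(plane("top",[(347.5,169),(350,169)],.034).round(4))
E
```

```text
t 11.325 p [0.5657 0.016  0.0607] yaw 94.17 tilt [ 0. -0. -1.] F [ 0.04 -0.04 -0.98] gw 0.0202 gf 45.0
units [ 5.700e-02  4.617e+00 -2.000e-03] rz units 0.02
stick x -0.0982 y 0.0013 nose 0.0218 Ffeed 0.04 Flat 0.04
blank (array([ 577.5, -145.1]), array([55.2, 76.2]), -85.4)
pad px row [(99, 100, 95), (100, 100, 96), (99, 100, 95), (99, 100, 95), (99, 100, 95), (99, 100, 96), (99, 100, 95), (97, 98, 94), (91, 93, 88), (83, 86, 84), (80, 83, 83), (74, 77, 79), (52, 53, 55), (34, 34, 32), (30, 29, 29), (30, 29, 28)]
[[ 0.5802 -0.2166  0.034 ]
 [ 0.5802 -0.2227  0.034 ]]
```

Emit:
{"fn": "jog_arm", "kwargs": {"motion": [0,-0.1,0,0,0,0,1,0,-0.15,0,0,0,0,1,0,-0.15,0,0,0,0,1,0,-0.1,0,0,0,0,1,0,0,0,0,0,0,1]}}

```text
time: 12.0
position: [0.5672, -0.0038, 0.0608]
tool_rot: [-0.037, 0.999, -0.0, 0.0]
ft_force: [0.1, -0.1, -0.6]
grip_width: 0.02
grip_force: 45.0
```

```bash
python3 - <<'E'
from h import *
st()
im=robot.camera("top")
print("blank",rect("top",mask(im,(14,130,60),(28,255,255),(300,150,352,192)),.038))
for r in (165,168,171): print([int(x) for x in im[r,330:354].mean(1)])
cv2.imwrite("pics/e.png",cv2.resize(im[150:190,300:375],None,fx=8,fy=8,interpolation=2))
E
```

```text
t 12.0 p [ 0.5672 -0.0038  0.0608] yaw 94.19 tilt [ 0. -0. -1.] F [ 0.07 -0.11 -0.57] gw 0.02 gf 45.0
units [ 0.057  5.113 -0.   ] rz units 0.02
stick x -0.0783 y 0.0013 nose 0.0417 Ffeed 0.12 Flat 0.06
blank (array([ 579.1, -164.7]), array([55.4, 76.5]), -86.0)
[118, 117, 118, 118, 119, 118, 117, 118, 117, 116, 113, 99, 84, 82, 92, 96, 93, 92, 96, 89, 63, 36, 29, 27]
[117, 118, 117, 116, 116, 116, 117, 116, 116, 115, 112, 101, 85, 81, 93, 96, 92, 85, 85, 78, 54, 34, 30, 30]
[119, 118, 119, 118, 118, 117, 117, 118, 116, 116, 113, 103, 85, 78, 84, 94, 95, 95, 108, 121, 106, 70, 46, 38]
```

View pics/e.png

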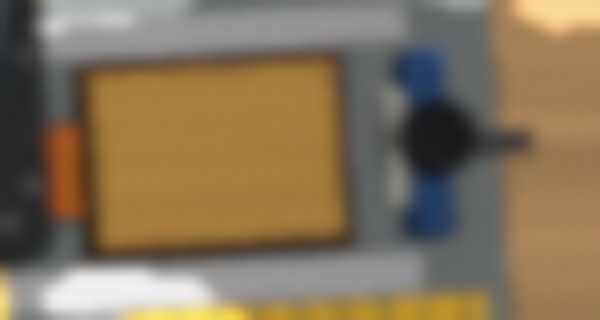

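The plate front is at crop x≈352 and the pad face at x≈382, leaving a gap of about 8.6 mm. I'll creep in from here.

Emit:
{"fn": "jog_arm", "kwargs": {"motion": [0,-0.03,0,0,0,0,1,0,-0.03,0,0,0,0,1,0,-0.03,0,0,0,0,1,0,-0.03,0,0,0,0,1,0,0,0,0,0,0,1]}}

```text
time: 12.68
position: [0.5674, -0.0081, 0.0608]
tool_rot: [-0.037, 0.999, -0.0, 0.0]
ft_force: [0.3, 0.7, 0.0]
grip_width: 0.0199
grip_force: 45.0
```

Emit:
{"fn": "jog_arm", "kwargs": {"motion": [0,-0.01,0,0,0,0,1,0,-0.01,0,0,0,0,1,0,0,0,0,0,0,1]}}

```text
time: 13.05
position: [0.5675, -0.0088, 0.0608]
tool_rot: [-0.037, 0.999, -0.0, 0.0]
ft_force: [-0.6, 1.1, -1.5]
grip_width: 0.0195
grip_force: 45.0
```

Emit:
{"fn": "jog_arm", "kwargs": {"motion": [0,-0.01,0,0,0,0,1,0,-0.01,0,0,0,0,1,0,0,0,0,0,0,1]}}

```text
time: 13.42
position: [0.5675, -0.0097, 0.0607]
tool_rot: [-0.037, 0.999, -0.0, -0.0]
ft_force: [0.7, 0.9, -0.5]
grip_width: 0.0198
grip_force: 45.0
```

Emit:
{"fn": "jog_arm", "kwargs": {"motion": [0,-0.01,0,0,0,0,1,0,-0.01,0,0,0,0,1,0,0,0,0,0,0,1]}}

```text
time: 13.8
position: [0.5676, -0.0105, 0.0608]
tool_rot: [-0.037, 0.999, -0.0, 0.0]
ft_force: [0.0, 1.3, 0.1]
grip_width: 0.0199
grip_force: 45.0
```

Emit:
{"fn": "jog_arm", "kwargs": {"motion": [0,-0.01,0,0,0,0,1,0,-0.01,0,0,0,0,1,0,0,0,0,0,0,1]}}

```text
time: 14.18
position: [0.5676, -0.0113, 0.0607]
tool_rot: [-0.037, 0.999, -0.0, -0.0]
ft_force: [-1.4, 1.4, -0.7]
grip_width: 0.0199
grip_force: 45.0
```

Emit:
{"fn": "jog_arm", "kwargs": {"motion": [0,-0.01,0,0,0,0,1,0,-0.01,0,0,0,0,1,0,0,0,0,0,0,1]}}

```text
time: 14.55
position: [0.5677, -0.0121, 0.0607]
tool_rot: [-0.037, 0.999, -0.0, 0.0]
ft_force: [-0.2, 1.9, -0.2]
grip_width: 0.0199
grip_force: 45.0
```

Emit:
{"fn": "jog_arm", "kwargs": {"motion": [0,-0.01,0,0,0,0,1,0,-0.01,0,0,0,0,1,0,0,0,0,0,0,1]}}

```text
time: 14.92
position: [0.5677, -0.0129, 0.0607]
tool_rot: [-0.037, 0.999, -0.0, 0.0]
ft_force: [0.1, 1.2, -0.5]
grip_width: 0.0198
grip_force: 45.0
```

Emit:
{"fn": "jog_arm", "kwargs": {"motion": [0,-0.01,0,0,0,0,1,0,-0.01,0,0,0,0,1,0,0,0,0,0,0,1]}}

```text
time: 15.3
position: [0.5678, -0.0137, 0.0607]
tool_rot: [-0.037, 0.999, -0.0, 0.0]
ft_force: [-0.6, 1.0, -0.9]
grip_width: 0.02
grip_force: 45.0
```

Emit:
{"fn": "jog_arm", "kwargs": {"motion": [0,-0.01,0,0,0,0,1,0,-0.01,0,0,0,0,1,0,0,0,0,0,0,1]}}

```text
time: 15.68
position: [0.5679, -0.0145, 0.0607]
tool_rot: [-0.037, 0.999, -0.0, 0.0]
ft_force: [-0.9, 0.3, -0.8]
grip_width: 0.0197
grip_force: 45.0
```

Emit:
{"fn": "jog_arm", "kwargs": {"motion": [0,-0.01,0,0,0,0,1,0,-0.01,0,0,0,0,1,0,0,0,0,0,0,1]}}

```text
time: 16.05
position: [0.5679, -0.0153, 0.0608]
tool_rot: [-0.037, 0.999, -0.0, 0.0]
ft_force: [0.3, 0.6, -0.7]
grip_width: 0.0195
grip_force: 45.0
```

```bash
python3 - <<'E'
from h import *
st()
im=robot.camera("top")
print("blank",rect("top",mask(im,(14,130,60),(28,255,255),(300,150,356,192)),.038))
for r in (163,165,168,171,174): print([int(x) for x in im[r,336:358].mean(1)])
E
```

```text
t 16.05 p [ 0.5679 -0.0153  0.0608] yaw 94.21 tilt [ 0. -0. -1.] F [ 0.34  0.56 -0.72] gw 0.0195 gf 45.0
units [5.2e-02 5.4e+00 1.0e-03] rz units 0.03
stick x -0.0668 y 0.0012 nose 0.0532 Ffeed -0.54 Flat 0.38
blank (array([ 579.9, -175.8]), array([55.4, 75.5]), -86.3)
[119, 118, 119, 119, 119, 118, 118, 118, 115, 107, 94, 94, 110, 116, 95, 64, 42, 34, 33, 36, 46, 60]
[119, 118, 117, 118, 118, 119, 117, 118, 116, 109, 93, 82, 88, 86, 62, 38, 27, 27, 29, 28, 27, 31]
[117, 116, 117, 116, 116, 116, 116, 116, 115, 111, 96, 77, 75, 74, 53, 34, 29, 29, 29, 29, 27, 29]
[119, 119, 118, 119, 118, 117, 117, 117, 116, 112, 99, 89, 104, 120, 106, 71, 46, 36, 37, 43, 57, 71]
[115, 116, 115, 116, 115, 115, 116, 115, 113, 112, 101, 92, 106, 123, 114, 90, 71, 66, 66, 69, 79, 89]
```

Emit:
{"fn": "jog_arm", "kwargs": {"motion": [0,-0.01,0,0,0,0,1,0,-0.01,0,0,0,0,1,0,0,0,0,0,0,1]}}

```text
time: 16.48
position: [0.568, -0.016, 0.0608]
tool_rot: [-0.037, 0.999, -0.0, -0.0]
ft_force: [0.3, 0.8, -2.0]
grip_width: 0.0194
grip_force: 45.0
```

Emit:
{"fn": "jog_arm", "kwargs": {"motion": [0,-0.01,0,0,0,0,1,0,-0.01,0,0,0,0,1,0,0,0,0,0,0,1]}}

```text
time: 16.85
position: [0.568, -0.0168, 0.0607]
tool_rot: [-0.037, 0.999, -0.0, -0.0]
ft_force: [0.7, 1.7, -0.8]
grip_width: 0.0199
grip_force: 45.0
```

Emit:
{"fn": "jog_arm", "kwargs": {"motion": [0,-0.01,0,0,0,0,1,0,-0.01,0,0,0,0,1,0,0,0,0,0,0,1]}}

```text
time: 17.23
position: [0.5681, -0.0176, 0.0607]
tool_rot: [-0.037, 0.999, -0.0, -0.0]
ft_force: [-1.2, 0.9, -0.3]
grip_width: 0.02
grip_force: 45.0
```

Emit:
{"fn": "jog_arm", "kwargs": {"motion": [0,-0.01,0,0,0,0,1,0,-0.01,0,0,0,0,1,0,0,0,0,0,0,1]}}

```text
time: 17.6
position: [0.5681, -0.0183, 0.0608]
tool_rot: [-0.037, 0.999, 0.0, -0.0]
ft_force: [-0.3, 1.4, -0.3]
grip_width: 0.0201
grip_force: 45.0
```

Emit:
{"fn": "jog_arm", "kwargs": {"motion": [0,-0.01,0,0,0,0,1,0,-0.01,0,0,0,0,1,0,0,0,0,0,0,1]}}

```text
time: 17.98
position: [0.5681, -0.0186, 0.0609]
tool_rot: [-0.037, 0.999, 0.0, -0.0]
ft_force: [0.3, 5.7, 0.7]
grip_width: 0.0197
grip_force: 45.0
```

Solid contact at about 5.7 N. I'll press a touch more and hold.

Emit:
{"fn": "jog_arm", "kwargs": {"motion": [0,-0.005,0,0,0,0,1,0,0,0,0,0,0,1,0,0,0,0,0,0,1]}}

```text
time: 18.35
position: [0.5681, -0.0186, 0.0609]
tool_rot: [-0.037, 0.999, 0.0, -0.0]
ft_force: [0.0, 5.4, 0.2]
grip_width: 0.0193
grip_force: 45.0
```

Emit:
{"fn": "jog_arm", "kwargs": {"motion": [0,-0.005,0,0,0,0,1,0,0,0,0,0,0,1,0,0,0,0,0,0,1,0,0,0,0,0,0,1]}}

```text
time: 18.85
position: [0.5681, -0.0187, 0.0609]
tool_rot: [-0.037, 0.999, 0.001, -0.0]
ft_force: [-0.3, 5.5, 1.1]
grip_width: 0.0194
grip_force: 45.0
```

Emit:
{"fn": "jog_arm", "kwargs": {"motion": [0,0,0,0,0,0,1,0,0,0,0,0,0,1]}}

```text
time: 19.1
position: [0.5681, -0.0187, 0.0609]
tool_rot: [-0.037, 0.999, 0.001, -0.0]
ft_force: [0.3, 6.4, 1.5]
grip_width: 0.0196
grip_force: 45.0
```

Emit:
{"fn": "jog_arm", "kwargs": {"motion": [0,-0.006,0,0,0,0,1,0,0,0,0,0,0,1,0,0,0,0,0,0,1]}}

```text
time: 19.48
position: [0.5681, -0.0188, 0.0609]
tool_rot: [-0.037, 0.999, 0.001, -0.0]
ft_force: [0.0, 6.0, 2.0]
grip_width: 0.0197
grip_force: 45.0
```

Emit:
{"fn": "jog_arm", "kwargs": {"motion": [0,0,0,0,0,0,1,0,0,0,0,0,0,1,0,0,0,0,0,0,1]}}

```text
time: 19.85
position: [0.5681, -0.0188, 0.0609]
tool_rot: [-0.037, 0.999, 0.001, -0.0]
ft_force: [-0.0, 6.2, 1.8]
grip_width: 0.0198
grip_force: 45.0
```

Emit:
{"fn": "jog_arm", "kwargs": {"motion": [0,-0.008,0,0,0,0,1,0,0,0,0,0,0,1,0,0,0,0,0,0,1,0,0,0,0,0,0,1]}}

```text
time: 20.35
position: [0.5681, -0.0189, 0.061]
tool_rot: [-0.037, 0.999, 0.001, -0.0]
ft_force: [-0.2, 7.6, 1.8]
grip_width: 0.02
grip_force: 45.0
```

Emit:
{"fn": "jog_arm", "kwargs": {"motion": [0,0,0,0,0,0,1,0,0,0,0,0,0,1]}}

```text
time: 20.6
position: [0.5681, -0.0189, 0.0609]
tool_rot: [-0.037, 0.999, 0.001, -0.0]
ft_force: [0.3, 6.4, 2.4]
grip_width: 0.0196
grip_force: 45.0
```

Emit:
{"fn": "jog_arm", "kwargs": {"motion": [0,0.02,0,0,0,0,1,0,0.03,0,0,0,0,1,0,0.06,0,0,0,0,1,0,0.15,0,0,0,0,1,0,0.3,0,0,0,0,1,0,0.4,0,0,0,0,1,0,0.4,0,0,0,0,1,0,0.4,0,0,0,0,1,0,0.4,0,0,0,0,1,0,0.3,0,0,0,0,1,0,0.2,0,0,0,0,1,0,0,0,0,0,0,1]}}

```text
time: 22.1
position: [0.5604, 0.0865, 0.0607]
tool_rot: [-0.037, 0.999, -0.0, -0.0]
ft_force: [-0.2, -0.1, -1.1]
grip_width: 0.0198
grip_force: 45.0
```

```bash
python3 - <<'E'
from h import *
st()
im=robot.camera("top")
print("blank",rect("top",mask(im,(14,130,60),(28,255,255),(300,150,356,192)),.038))
E
```

```text
t 22.1 p [0.5604 0.0865 0.0607] yaw 94.27 tilt [-0. -0. -1.] F [-0.18 -0.07 -1.08] gw 0.0198 gf 45.0
units [4.800e-02 2.849e+00 1.000e-03] rz units 0.04
stick x -0.1688 y 0.0010 nose -0.0488 Ffeed 0.06 Flat -0.19
blank (array([ 580.2, -179.2]), array([55.2, 77.1]), -85.6)
```

Emit:
{"fn": "jog_arm", "kwargs": {"motion": [0,0.2,-0.5,0,0,0,1,0,0,-0.8,0,0,0,1,0,0,-0.8,0,0,-0.1,1,0.4,0,0,0,0,-0.1,1,0.6,0,0,0,0,0,1,0.7,0,0,0,0,0,1,0.7,0,0,0,0,0,1,0.6,0,0,0,0,0,1,0.3,0,0,0,0,0,1,0,0,0,0,0,0,1]}}

```text
time: 23.4
position: [0.4282, 0.0822, 0.1449]
tool_rot: [-0.043, 0.999, -0.0, 0.0]
ft_force: [-0.0, 0.2, -0.7]
grip_width: 0.0198
grip_force: 45.0
```

```bash
python3 -c "
from h import *
go(.4255,.0745,.041,95)"
```

```text
t 23.4 p [0.4282 0.0822 0.1449] yaw 94.97 tilt [ 0. -0. -1.] F [-0.02  0.17 -0.68] gw 0.0198 gf 45.0
units [ 0.085 -0.186  2.598] rz units -0.01
```

Emit:
{"fn": "jog_arm", "kwargs": {"motion": [0.08,-0.18,0,0,0,0,1,0,0,0.6,0,0,0,1,0,0,0.8,0,0,0,1,0,0,0.7,0,0,0,1,0,0,0.4,0,0,0,1,0,0,0,0,0,0,1]}}

```text
time: 24.15
position: [0.4264, 0.0746, 0.0436]
tool_rot: [-0.044, 0.999, 0.0, -0.001]
ft_force: [0.2, -0.5, -0.5]
grip_width: 0.0194
grip_force: 45.0
```

```bash
python3 - <<'E'
from h import *
go(.4255,.0745,.041,95)
im=robot.camera("top"); m=mask(im,(6,170,60),(16,255,255),(225,212,290,248))
if m.any(): print("sole",rect("top",m,.016))
E
```

```text
t 24.15 p [0.4264 0.0746 0.0436] yaw 94.99 tilt [-0.001  0.    -1.   ] F [ 0.23 -0.5  -0.49] gw 0.0194 gf 45.0
units [ 0.022 -0.002  0.066] rz units -0.0
sole (array([434.4, -36.9]), array([31.5, 23.3]), -173.0)
```

Lower the last few mm, then check for contact.

Emit:
{"fn": "jog_arm", "kwargs": {"motion": [0,0,0.04,0,0,0,1,0,0,0.025,0,0,0,1,0,0,0.012,0,0,0,1,0,0,0,0,0,0,1]}}

```text
time: 24.7
position: [0.4259, 0.0751, 0.0419]
tool_rot: [-0.044, 0.999, -0.0, 0.0]
ft_force: [0.6, 0.5, -0.8]
grip_width: 0.0204
grip_force: 45.0
```

Emit:
{"fn": "jog_arm", "kwargs": {"motion": [0,0,0.02,0,0,0,1,0,0,0.01,0,0,0,1,0,0,0,0,0,0,1]}}

```text
time: 25.08
position: [0.4259, 0.0751, 0.0407]
tool_rot: [-0.044, 0.999, -0.0, 0.0]
ft_force: [-0.5, 0.2, 3.1]
grip_width: 0.0199
grip_force: 45.0
```

Down on the mat (Fz +3). I'll open slowly and retreat straight up.

Emit:
{"fn": "jog_arm", "kwargs": {"motion": [0,0,0,0,0,0,0.3,0,0,0,0,0,0,0,0,0,0,0,0,0,-0.5,0,0,0,0,0,0,-1,0,0,0,0,0,0,-1,0,0,0,0,0,0,-1,0,0,0,0,0,0,-1,0,0,0,0,0,0,-1]}}

```text
time: 26.08
position: [0.4258, 0.0751, 0.0405]
tool_rot: [-0.044, 0.999, -0.0, -0.0]
ft_force: [-0.3, -0.2, 0.0]
grip_width: 0.0855
grip_force: 0.0
```

Emit:
{"fn": "jog_arm", "kwargs": {"motion": [0,0,-0.3,0,0,0,-1,0,0,-0.6,0,0,0,-1,0,0,-0.9,0,0,0,-1,0,0,-0.9,0,0,0,-1,0,0.8,-0.9,0,0,0,-1,0,0.9,-0.3,0,0,0,-1,0,0.9,0,0,0,0,-1,0,0.9,0,0,0,0,-1,0,0.9,0,0,0,0,-1,0,0.9,0,0,0,0,-1,0,0.9,0,0,0,0,-1]}}

```text
time: 27.45
position: [0.4036, 0.3232, 0.1973]
tool_rot: [-0.044, 0.999, 0.0, 0.0]
ft_force: [0.7, -0.5, -0.8]
grip_width: 0.0869
grip_force: 0.0
```

```bash
python3 - <<'E'
from h import *
go(.4255,.0745,.041,95)
im=robot.camera("top"); s=robot.camera("scene")
print("sole",rect("top",mask(im,(6,170,60),(16,255,255),(232,212,290,248)),.013))
m=mask(im,(0,180,60),(5,255,255),(200,212,286,248)); print("handle",rect("top",m,.088))
print("blank",rect("top",mask(im,(14,130,60),(28,255,255),(300,150,356,192)),.038))
a=cv2.resize(im[140:250,195:375],(540,330),interpolation=2); b=cv2.resize(s[140:300,180:320],(230,263),interpolation=2)
b=cv2.copyMakeBorder(b,0,330-263,0,0,0); cv2.imwrite("pics/f.png",np.hstack([a,b]))
E
```

```text
t 27.45 p [0.4036 0.3232 0.1973] yaw 95.02 tilt [ 0.  0. -1.] F [ 0.75 -0.47 -0.81] gw 0.0869 gf 0.0
units [-0.    -6.241  3.907] rz units 0.01
sole (array([430.3,   6.3]), array([ 31.5, 109.1]), -85.0)
handle (array([424.8,  70.8]), array([31.5, 20.3]), -179.0)
blank (array([ 580.1, -180.1]), array([55.7, 79.4]), -85.6)
```

View pics/f.png

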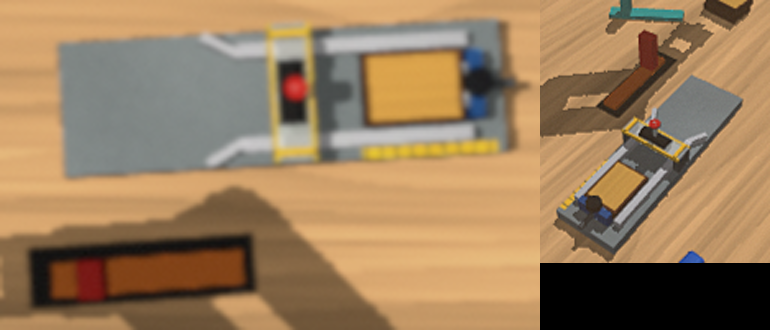

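The plate sits square against the gauge at (412,88), and the stick stands centred on its mat at (145,272), upright and released. I'm handing in.

```bash
python3 -c "
from rig import robot
print(robot.hand_in())"
```

```text
the job is handed in; nothing more can be done
None
```

I slid the plate under the guard with the stick and pressed it against the gauge pad (wrist force 5–8 N, held over 2 s), then stood the stick back upright on its mat and handed in at about 27.5 s; the last picture shows all this in place, and no verdict came back.

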